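# Dry-fit the comb joint in the sloping gluing cradle

### The arm

A 6-joint arm with a two-finger parallel gripper is mounted at the origin on the work surface. World frame = base frame: x ahead of the robot, y to its left, z up, the work surface at z = 0. Lengths are in m, angles in rad, forces in N, time in s.
With the tool pointing down it reaches from about 0.3 to 0.875 m from the base axis. Payload 6.4 kg.
Tool frame: the origin (TCP) lies on the centre line of the jaws, within the pads' length; the fingertips stand 14 mm ahead of it and the grasp point (between the pads) lies 5 mm behind it (r.tip_reach is the distance from the TCP to the fingertips, in m); z points along the fingers, y is the direction in which the jaws open and shut (so a half turn about z gives the same grasp; the last joint's range is limited). The gripper opens to 88 mm and grips with 3 to 60 N. Pads are 18 mm wide; open, the fingers measure 123 mm over their backs; the gripper's body (75 mm by 187 mm) begins 45 mm behind the grasp point.
Start: joints at [1.09, 0.181, 1.607, -0, 1.354, -0.206], TCP at [0.156, 0.553, 0.253] pointing down, gripper open.
Joint ranges: [-2.99, 2.99], [-0.89, 2.07], [0.3, 2.58], [-1.14, 4.28], [0, 2.63], [-3.12, 3.12]. Speed limits (rad/s): [2.57, 2.57, 3.01, 3.14, 3.14, 3.14].

### API

Orientations are given as a 3x3 rotation matrix whose columns are the frame's x, y, z axes.
In Python, from bench import r, viewer, nets gives the robot as it stands.
- The arm moves only by the shell command python3 -m inch 'ROWS' [FORCE]. ROWS is JSON, a list of rows, each a list of 3 entries, a list of its own where there are three numbers: the shift along the tool's x, y, z in m, then the turn about the tool's z in rad, then the opening, from 0 (shut) to 1 (fully open). In form: [[[tx, ty, tz], twist, jaw], ...]. A call has 1 to 10 rows; each row is the pose to reach, as a shift and turn from the pose commanded when the call began, along the tool's axes at that moment; what a row does not reach only later rows make up. A row lasts 1/10 s, in which the tool goes at most 50 mm and 8.59 degrees, less where a joint would pass 70% of its speed; a pose out of reach is approached as far as the arm can. A call with a gripper value outside its range is refused whole. The fingers move at their own pace and stop on an object; FORCE is the grip in N (left out, the last holds). Time passes only in rows, so rows that repeat a pose let the fingers close. It gives the time, the measured TCP pose, the force and the opening at its end, in the units of the state.
- r.state(): the state, without advancing time (a new reading comes with each control period).
- viewer.camera(name): name is "side" or "top" or "wrist"; returns (picture, depth): 480x640x3 uint8, blue, green, red; 480x640 float32, m along the optical axis (not along the pixel's ray), 0 where there is no reading.
- viewer.get_calibration(name): a dict with "K" (3x3 intrinsics, pixels), "view" (4x4, takes a point from world to camera coordinates). Camera axes: x right, y down, z forward; pixel columns grow to the right and rows downward; lengths in m; the calibration is good to about 2 mm. A picture is of the moment at which its call begins: read the wrist's pose just before it. get_calibration takes no time and is no camera call; for the wrist camera it gives the pose at the moment of the call.
- r.close_job(): hands the job in, once; it reports no verdict.
Trained networks look in the newest picture that a camera, given by its name, has taken for a name from the list of things; names that differ only in an ending like _2 or _b are one class to them, and where a whole thing is asked for, a point or a joint stands for the part that bears it (a point fixed in the world has none). Each returns a list of dicts, best first, with "confidence" (0 to 1); they miss things now and then, are a little off and sometimes report something else, mostly with a low value. They report only what shows in the picture. A call takes as long as a camera call.
- nets.search_frame(camera, name): "uv" ([column, row] in pixels, amid what is visible of it).
The state is a dict: "time": time; "joints": joint angles; "dq": joint speeds; "joint_efforts": joint torques, N m; "tcp_pos": TCP position; "tcp_rot": TCP orientation; "wrist_force": force on the tool from outside, world axes, zero at the start; "ft_torque": the same for the moment, N m; "gripper_width": finger opening in m.
Only numpy, scipy, OpenCV 4.12 (cv2) and the standard library are available. Lean on these libraries where they do the work, as an engineer would, in place of code of your own. Each camera call takes 0.05 s, during which the arm holds its last target.

### The job

Take the loose wooden comb block that has four fins, lean it to the slope of the plywood gluing cradle, feel for the gaps and slide its four fins into the four gaps of the five-fin block held there, fully home, so that its spine rests on the other block's fin tips. Let go of it, and leave the three-fin block, the glue bottle and the model tower where they stand.

Things in the scene. Friction and masses are not known exactly. Their poses are not given: they have to be found in the camera images.
- comb_c (a point): Centre of the loose four-fin comb block of pale wood, 96 (its y) x 40 (x) x 98 mm high (z), 105-210 g. It stands fins down on the bench; the point is mid-way, 49 mm above the fin tips. Four fins 34 mm long, 12 mm thick along y, full 40 mm deep, centres at y = -42, -14, 14, 42 mm; above them a 96 x 40 x 14 mm spine, then a grip rib. Half a turn about z makes no difference.
- comb_rib (a point): Middle of the four-fin block's grip rib, 24 mm above its centre. The rib is 60 mm long (block y), 22 mm thick (block x), 50 mm high, from the top of the spine (1 mm below the block's centre) to the block's top (49 mm above the centre). Pinch it across its 22 mm.
- seat: Sloping seat of the fixed plywood cradle. Origin: middle of the seat floor's top, 55 mm above the bench. z points out of the seat, leaning 30 degrees from vertical to the cradle's front (towards the robot at yaw 0); y is level, along the fin row; x points away and 30 degrees up. The four-fin block goes in along -z; home, its centre is at z = 65 mm, x within 4 mm of 0, long axis along y.
- mouth (a point): Point at seat x = 0, y = 0, z = 50 mm: the level of the fin tips of the five-fin block fixed on the seat (pale wood, 125 mm along y, 40 mm along x, centred on x = 0). Fins 13 mm thick, 36 mm long, 28 mm pitch; four gaps 15 mm wide. Its middle sits anywhere from y = -10 to +10 mm, different each time and not reported: it must be felt or seen.
- backboard (a point): Middle of the top edge of the board along the seat's low side (x = -32 to -22 mm, 168 mm long, top at seat z = 58 mm), against which the joint leans; the +x side is open. End stops at seat y = 74 to 84 and -84 to -74 mm rise to z = 20 mm. The cradle's base board is 170 x 180 mm, 12 mm thick.
- comb3_c (a point): Centre (49 mm up) of another loose comb block, same wood, length, depth, height and grip rib, but with three fins 22 mm thick: it does not fit; leave it alone. Stands on its fin tips.
- glue_c (a point): Centre (75 mm up) of a white glue bottle, 56 mm diameter, 150 mm high; leave it alone.
- tower_c (a point): Centre (about half-way up) of a white model lighthouse, 100 mm diameter at the foot, 232 mm high; leave it alone.

How it is judged:
On the way, in this order (a step that is already met when the one before it is completed fails the run):
1. the four-fin block is lifted off the bench (height (world z) of comb_c above 0.1 m), for 0.1 s.
2. its fins have entered the gaps of the five-fin block by at least 8 mm (y of comb_c in the frame of seat between -0.014 and 0.014 m and x of comb_c in the frame of seat between -0.008 and 0.008 m and z of comb_c in the frame of seat between 0.057 and 0.091 m and angle between the z axis of comb_c and the z axis of seat, either way round below 0.1 rad), for 0.1 s.
At the end, for the whole second after the job is handed in: The four-fin block is home, released and at rest: centre 61 to 68 mm above the seat floor, within 14 mm of the seat's middle along the fin row (so each fin is in its own gap), within 8 mm across it, upright axis within 0.06 rad and long axis within 0.08 rad of the seat's (y of comb_c in the frame of seat between -0.014 and 0.014 m and x of comb_c in the frame of seat between -0.008 and 0.008 m and z of comb_c in the frame of seat between 0.061 and 0.068 m and angle between the z axis of comb_c and the z axis of seat, either way round below 0.06 rad and angle between the y axis of comb_c and the y axis of seat, either way round below 0.08 rad and contact force between comb and the fingers below 0.1 N and linear speed of comb below 0.02 m/s); the robot touches nothing.
It fails at once if the three-fin block is moved by more than 30 mm or tipped (distance of comb3_c from where it was at the start of the episode above 0.03 m or angle between comb3_c's own z axis and vertical above 0.3 rad).
It fails at once if the glue bottle is moved by more than 30 mm or tipped (distance of glue_c from where it was at the start of the episode above 0.03 m or angle between glue_c's own z axis and vertical above 0.3 rad).
It fails at once if the model tower is moved by more than 30 mm or tipped (distance of tower_c from where it was at the start of the episode above 0.03 m or angle between tower_c's own z axis and vertical above 0.3 rad).
It also fails if it takes over 58 s, if anything falls off the work surface, if the arm or the gripper's body presses on something with over 40 N, if the wrist force passes 120 N, or if a joint passes its speed limit or range.

## Working session

There is one attempt and no reset: what is moved stays moved. The work goes in short steps, Python scripts to look and compute and a shell command to move; the robot and the scene stay as the last step left them, time stands still between calls to the robot, and variables do not carry over. Pictures are saved under pics/ and viewed, and the job is handed in when it is done.

```bash
ls -la; python3 -m inch --help 2>&1 | head -30; mkdir -p pics
cat > h.py <<'E'
from bench import r, viewer, nets
import numpy as np, cv2
def snap(n,f):
    c=viewer.get_calibration(n); p,d=viewer.camera(n); cv2.imwrite('pics/'+f+'.png',p); np.savez('pics/'+f+'.npz',d=d,K=c['K'],V=c['view']); return p,d,c
def world(c,d,u,v):
    K=np.array(c['K']);V=np.array(c['view']);z=d[int(v),int(u)]
    p=np.array([(u-K[0,2])/K[0,0]*z,(v-K[1,2])/K[1,1]*z,z,1]); return (np.linalg.inv(V)@p)[:3]
def cloud(f):
    a=np.load('pics/'+f+'.npz');d=a['d'];K=a['K'];V=a['V'];v,u=np.mgrid[:480,:640]
    P=np.stack([(u-K[0,2])/K[0,0]*d,(v-K[1,2])/K[1,1]*d,d,np.ones_like(d)],-1)
    W=(P@np.linalg.inv(V).T)[...,:3]; W[d==0]=np.nan; return W
E
python3 - <<'E'
from h import *
s=r.state(); print({k:np.round(v,3).tolist() for k,v in s.items()})
print([a for a in dir(r) if a[0]!='_'],r.tip_reach)
for n in ['side','top','wrist']:
    p,d,c=snap(n,n+'0')
    for t in ['comb_c','comb_rib','mouth','backboard','comb3_c','glue_c','tower_c','seat']:
        try:
            for q in nets.search_frame(n,t)[:2]:
                print(n,t,np.round(q['uv']),round(q['confidence'],2),np.round(world(c,d,*q['uv']),3))
        except Exception as e: print(n,t,e)
print(r.state()['time'])
E
```

```text
total 12
drwxr-xr-x  3 agent agent 4096 Dec  6 04:17 .
drwxr-xr-x 23 root  root  4096 Dec  6 04:17 ..
drwxr-xr-x  2 agent agent 4096 Dec  6 04:17 pics
invalid input: not JSON, or not a number
{'time': 0.0, 'joints': [1.09, 0.182, 1.608, -0.0, 1.354, -0.206], 'dq': [0.001, 0.002, -0.001, -0.0, 0.0, -0.001], 'joint_efforts': [-0.0, -43.384, -34.187, 0.07, 0.038, -0.0], 'tcp_pos': [0.156, 0.553, 0.252], 'tcp_rot': [[-0.962, 0.271, -0.001], [0.271, 0.962, -0.002], [0.0, -0.002, -1.0]], 'wrist_force': [-0.738, 0.581, 0.323], 'ft_torque': [0.036, 0.069, -0.011], 'gripper_width': 0.088}
['PlanningError', 'close_job', 'state', 'tip_reach'] 0.014
side comb_c [423. 243.] 0.85 [ 0.452 -0.123  0.053]
side comb_rib [426. 240.] 0.59 [ 0.448 -0.126  0.06 ]
side mouth [277. 284.] 0.67 [0.634 0.192 0.091]
side backboard [278. 288.] 0.91 [0.624 0.205 0.095]
side comb3_c [416. 205.] 0.82 [ 0.521 -0.287  0.049]
side tower_c [156. 370.] 0.62 [0.648 0.467 0.138]
side tower_c [422. 242.] 0.43 [ 0.454 -0.12   0.058]
side seat [279. 284.] 0.69 [0.63  0.192 0.091]
side seat [318. 198.] 0.6 [ 0.732 -0.155  0.073]
top comb_c [414. 198.] 0.49 [ 0.739 -0.174  0.122]
top comb_rib [402. 306.] 0.75 [ 0.467 -0.141  0.1  ]
top comb_rib [290. 236.] 0.35 [0.654 0.144 0.064]
top mouth [297. 242.] 0.64 [0.636 0.124 0.092]
top backboard [290. 238.] 0.93 [0.649 0.143 0.056]
top comb3_c [462. 278.] 0.95 [ 0.537 -0.295  0.098]
top glue_c [412. 199.] 0.97 [ 0.738 -0.172  0.119]
top tower_c [172. 227.] 0.8 [0.67  0.413 0.192]
top seat [288. 243.] 0.71 [0.635 0.149 0.071]
1.35
```

View pics/side0.png

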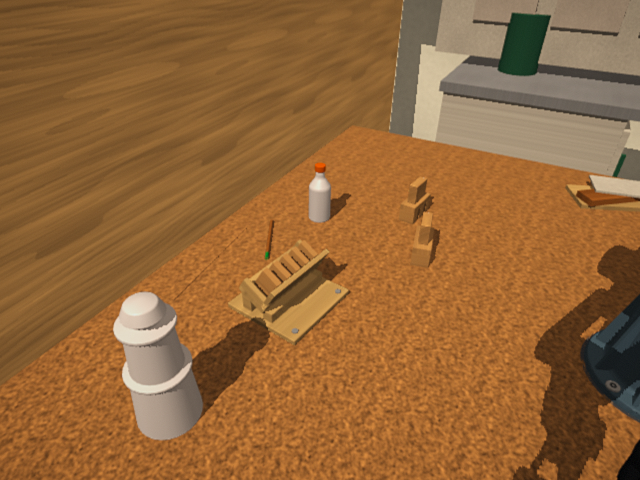

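View pics/top0.png

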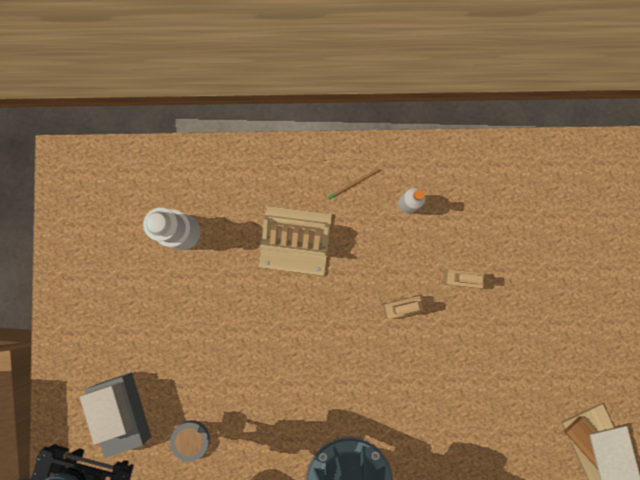

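View pics/wrist0.png

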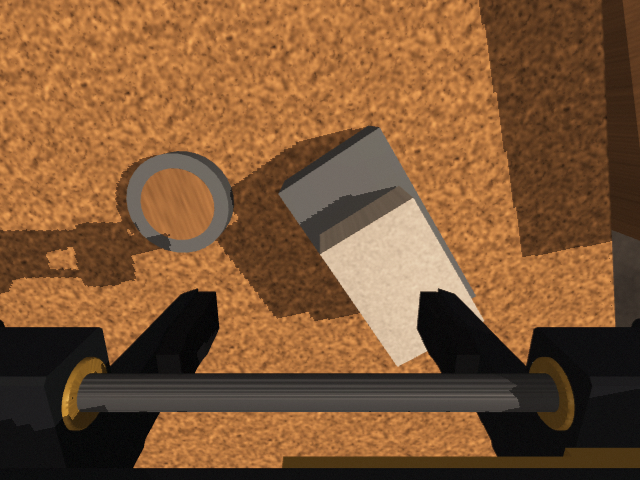

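Run:
```python
from h import *
W=cloud('top0')
def rect(m,n):
    P=W[m][:,:2].astype(np.float32); (c,s,a)=cv2.minAreaRect(P*1000); b=cv2.boxPoints((c,s,a))
    e=b[1]-b[0]; f=b[2]-b[1]; l=e if np.hypot(*e)>np.hypot(*f) else f
    ang=np.degrees(np.arctan2(l[1],l[0]))
    print(n,len(P),np.round(c,1),np.round(s,1),'long axis deg',round(ang%180,1), 'z',np.round(np.median(W[m][:,2]),4), 'mean',P.mean(0))
X,Y,Z=W[...,0],W[...,1],W[...,2]
for nm,cx,cy in [('A',.467,-.141),('B',.537,-.295)]:
    n=(abs(X-cx)<.09)&(abs(Y-cy)<.08)
    rect(n&(Z>.085)&(Z<.11),nm+' ribtop'); rect(n&(Z>.04)&(Z<.06),nm+' spine')
n=(abs(X-.64)<.13)&(abs(Y-.13)<.13)
rect(n&(Z>.007),'cradle all'); rect(n&(Z>.007)&(Z<.018),'base')
n2=n&(Z>.02); q=W[n2]; print(len(q)); 
s=cv2.imread('pics/side0.png');cv2.imwrite('pics/sidecrop.png',cv2.resize(s[150:350,220:460],None,fx=3,fy=3,interpolation=2)[:600,:720])
s=cv2.imread('pics/top0.png');cv2.imwrite('pics/topcrop.png',cv2.resize(s[190:330,240:500],None,fx=3,fy=3,interpolation=2))
```

```text
A ribtop 216 [ 462.3 -153.7] [23.  60.1] long axis deg 101.5 z 0.0981 mean [ 0.4622704 -0.153164 ]
A spine 320 [ 461.8 -153.8] [40.7 96.9] long axis deg 102.2 z 0.0479 mean [ 0.46353635 -0.14815678]
B ribtop 210 [ 534.1 -319.6] [60.9 22. ] long axis deg 82.3 z 0.0979 mean [ 0.5342853  -0.31784734]
B spine 313 [ 534.3 -320. ] [97.9 40.1] long axis deg 82.4 z 0.048 mean [ 0.5343308 -0.3106551]
cradle all 4022 [636.4 135.1] [255.7 251.7] long axis deg 2.0 z 0.0594 mean [0.6445153 0.1295869]
base 1824 [636.4 135.1] [255.7 251.7] long axis deg 2.0 z 0.0117 mean [0.6317178  0.12965785]
2180
```

View pics/sidecrop.png

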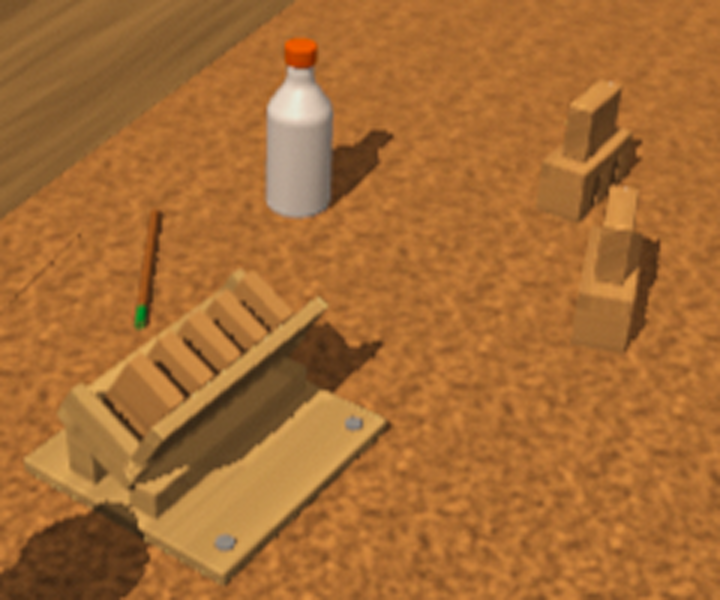

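View pics/topcrop.png

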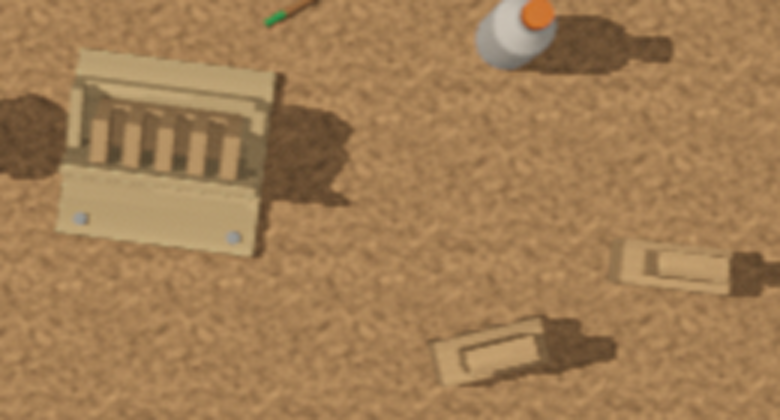

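Run:
```python
from h import *
s=cv2.imread('pics/side0.png');cv2.imwrite('pics/Bcrop.png',cv2.resize(s[170:275,390:450],None,fx=5.5,fy=5.5,interpolation=cv2.INTER_NEAREST))
W=cloud('top0');X,Y,Z=W[...,0],W[...,1],W[...,2]
# base: largest component
n=(abs(X-.64)<.12)&(abs(Y-.13)<.12)&(Z>.008)&(Z<.2)
k,l,st,ce=cv2.connectedComponentsWithStats(n.astype(np.uint8)); i=1+np.argmax(st[1:,4]); m=l==i
P=W[m][:,:2].astype(np.float32)*1000;print(len(P),cv2.minAreaRect(P))
P=W[m&(Z<.016)]; P2=P[:,:2].astype(np.float32)*1000;print('base',cv2.minAreaRect(P2))
c=cv2.minAreaRect(P2)
for nm in ('top','side'):
    V=np.load(f'pics/{nm}0.npz')['V']; print(nm,-V[:3,:3].T@V[:3,3])
```

```text
3892 ((646.437255859375, 130.68145751953125), (179.09413146972656, 173.34320068359375), 81.69755554199219)
base ((646.437255859375, 130.68145751953125), (179.09413146972656, 173.34320068359375), 81.69755554199219)
top [0.53847427 0.08203879 1.35638457]
side [0.27837028 0.7206209  0.62110492]
```

View pics/Bcrop.png

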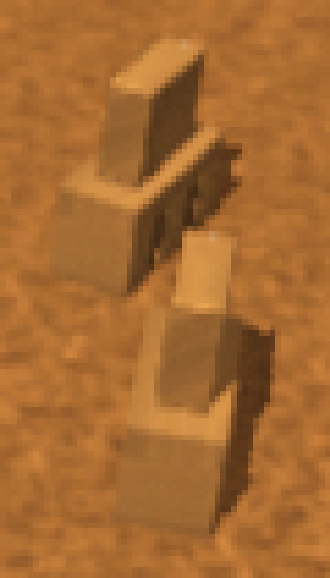

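Run:
```python
from h import *
a=np.load('pics/wrist0.npz');V=a['V'];C=-V[:3,:3].T@V[:3,3];s=r.state();R=np.array(s['tcp_rot'])
print('cam in tool',R.T@(C-s['tcp_pos']),'axes',R.T@V[:3,:3].T,a['K'])
# base rectangle extremes
W=cloud('top0')
psi=np.radians(-8.3)
for deg in (-9,-8,-7,-6):
    psi=np.radians(deg);Rz=np.array([[np.cos(psi),-np.sin(psi),0],[np.sin(psi),np.cos(psi),0],[0,0,1]])
    Rs=Rz@np.array([[np.cos(np.pi/6),0,-.5],[0,1,0],[.5,0,np.cos(np.pi/6)]])
    X,Y,Z=W[...,0],W[...,1],W[...,2]
    n=(abs(X-.64)<.11)&(abs(Y-.13)<.1)&(Z>.009)&(Z<.2)
    b=n&(Z<.016);Q=(W[b]-[.64,.13,0])@Rz;print(deg,'base x',np.percentile(Q[:,0],[0,.5,99.5,100]),'y',np.percentile(Q[:,1],[0,.5,99.5,100]))
    q=(W[n&(Z>.05)]-[.64,.13,.055])@Rs
    h,e=np.histogram(q[:,2],np.arange(-.1,.1,.004)); 
    print(dict(zip((e[:-1]*1000).round().astype(int).tolist(),h.tolist())))
```

```text
cam in tool [ 0.08061784  0.00092739 -0.13181196] axes [[ 3.27830530e-04 -9.50900999e-01 -3.09495045e-01]
 [ 9.99999585e-01  5.74845930e-04 -7.06929491e-04]
 [ 8.50131926e-04 -3.09494685e-01  9.50900792e-01]] [[373.15185132   0.         317.63229252]
 [  0.         373.15185132 238.56749048]
 [  0.           0.           1.        ]]
-9 base x [-0.08252297 -0.07764501  0.09145338  0.0927313 ] y [-0.08861075 -0.08762359  0.09022832  0.09182544]
{-100: 0, -96: 0, -92: 0, -88: 0, -84: 0, -80: 0, -76: 0, -72: 0, -68: 0, -64: 0, -60: 0, -56: 0, -52: 0, -48: 0, -44: 0, -40: 0, -36: 0, -32: 1, -28: 19, -24: 37, -20: 80, -16: 218, -12: 146, -8: 52, -4: 175, 0: 207, 4: 137, 8: 95, 12: 42, 16: 58, 20: 39, 24: 48, 28: 74, 32: 187, 36: 256, 40: 126, 44: 131, 48: 14, 52: 1, 56: 0, 60: 0, 64: 0, 68: 0, 72: 0, 76: 0, 80: 0, 84: 0, 88: 0, 92: 0}
-8 base x [-0.08153715 -0.07755363  0.09131698  0.09217434] y [-0.0881279  -0.08763769  0.09048146  0.09138892]
{-100: 0, -96: 0, -92: 0, -88: 0, -84: 0, -80: 0, -76: 0, -72: 0, -68: 0, -64: 0, -60: 0, -56: 0, -52: 0, -48: 0, -44: 0, -40: 0, -36: 0, -32: 1, 
[... 559 characters left out ...]
, -4: 178, 0: 198, 4: 163, 8: 74, 12: 44, 16: 57, 20: 43, 24: 48, 28: 71, 32: 197, 36: 243, 40: 129, 44: 133, 48: 12, 52: 0, 56: 0, 60: 0, 64: 0, 68: 0, 72: 0, 76: 0, 80: 0, 84: 0, 88: 0, 92: 0}
-6 base x [-0.0809889  -0.07868791  0.09258008  0.09469641] y [-0.09070743 -0.08945765  0.09180116  0.09328086]
{-100: 0, -96: 0, -92: 0, -88: 0, -84: 0, -80: 0, -76: 0, -72: 0, -68: 0, -64: 0, -60: 0, -56: 0, -52: 0, -48: 0, -44: 0, -40: 0, -36: 0, -32: 1, -28: 19, -24: 36, -20: 94, -16: 214, -12: 138, -8: 55, -4: 179, 0: 197, 4: 156, 8: 75, 12: 47, 16: 54, 20: 45, 24: 47, 28: 69, 32: 202, 36: 244, 40: 130, 44: 124, 48: 17, 52: 0, 56: 0, 60: 0, 64: 0, 68: 0, 72: 0, 76: 0, 80: 0, 84: 0, 88: 0, 92: 0}
```

```bash
python3 -m inch '[[[-0.574,-0.272,0],-0.126,1],[[-0.574,-0.272,0],-0.126,1],[[-0.574,-0.272,0],-0.126,1],[[-0.574,-0.272,0],-0.126,1],[[-0.574,-0.272,0],-0.126,1],[[-0.574,-0.272,0],-0.126,1],[[-0.574,-0.272,0],-0.126,1],[[-0.574,-0.272,0],-0.126,1],[[-0.574,-0.272,0],-0.126,1],[[-0.574,-0.272,0],-0.126,1]]'
```

```text
time: 2.35
tcp_pos: [0.5342, 0.2231, 0.2529]
tcp_rot: [[-0.989, 0.148, 0.0], [0.148, 0.989, 0.0], [-0.0, 0.0, -1.0]]
wrist_force: [0.6, 0.8, 0.1]
gripper_width: 0.0883
```

```bash
python3 -m inch '[[[-0.113,-0.072,0],0,1],[[-0.113,-0.072,0],0,1],[[-0.113,-0.072,0],0,1],[[-0.113,-0.072,0],0,1],[[-0.113,-0.072,0],0,1],[[-0.113,-0.072,0],0,1]]'
python3 - <<'E'
from h import *
p,d,c=snap('wrist','w1')
W=cloud('w1')
psi=np.radians(-8.5);Rz=np.array([[np.cos(psi),-np.sin(psi),0],[np.sin(psi),np.cos(psi),0],[0,0,1]])
Rs=Rz@np.array([[np.cos(np.pi/6),0,-.5],[0,1,0],[.5,0,np.cos(np.pi/6)]])
q=(W-[.64,.13,.055])@Rs
np.save('pics/q1.npy',q)
im=np.clip((q[...,2]+.05)*255/.12,0,255); cv2.imwrite('pics/w1z.png',cv2.applyColorMap(np.nan_to_num(im).astype(np.uint8),cv2.COLORMAP_JET))
E
```

```text
time: 2.95
tcp_pos: [0.633, 0.1378, 0.2525]
tcp_rot: [[-0.989, 0.147, -0.001], [0.147, 0.989, 0.0], [0.001, 0.0, -1.0]]
wrist_force: [-0.7, -0.1, -0.6]
gripper_width: 0.0881
```

View pics/w1.png

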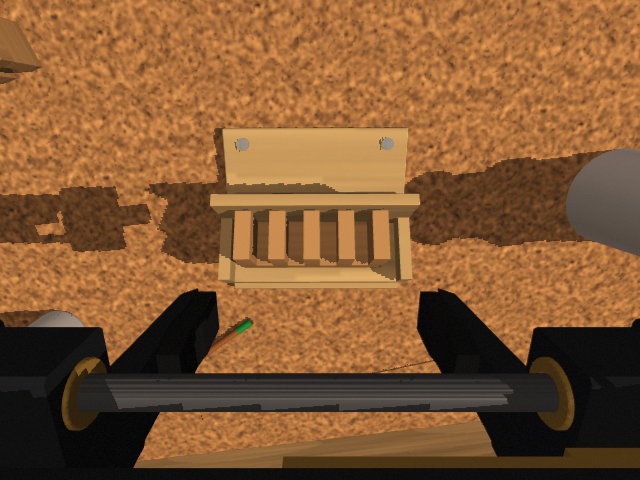

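View pics/w1z.png

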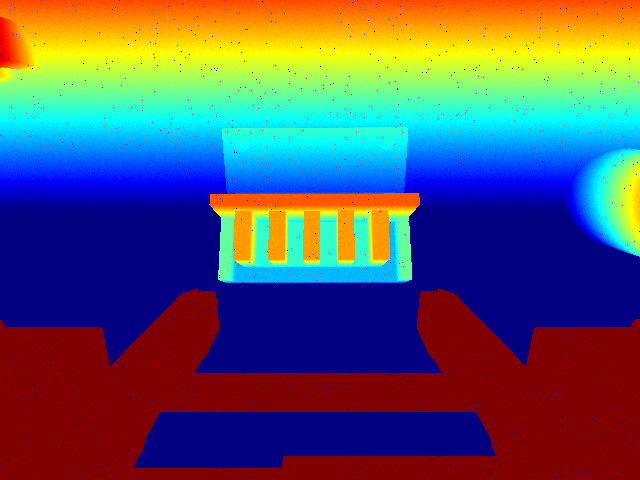

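Run:
```python
from h import *
from scipy.optimize import minimize_scalar
W=cloud('w1')
def frame(deg,o=(.64,.13,.055)):
    psi=np.radians(deg);Rz=np.array([[np.cos(psi),-np.sin(psi),0],[np.sin(psi),np.cos(psi),0],[0,0,1]])
    Rs=Rz@np.array([[np.cos(np.pi/6),0,-.5],[0,1,0],[.5,0,np.cos(np.pi/6)]]); return (W-np.array(o))@Rs,Rs
# plane fit of fin tops+normal
q,Rs=frame(-8.5)
m=np.zeros(q.shape[:2],bool); m[212:258,230:392]=1
z=q[...,2]; zt=np.nanmax(np.where(m,z,-1)); 
for nm,box in (('fins',(214,256,232,390)),('board',(196,204,213,418))):
    a,b,c_,d_=box; z=q[a:b,c_:d_]; t=np.nanmedian(z[...,2][z[...,2]>np.nanpercentile(z[...,2],80)-.004]); P=z[abs(z[...,2]-t)<.003]
    A=np.c_[P[:,:2],np.ones(len(P))]; print(nm,t,np.linalg.lstsq(A,P[:,2],rcond=None)[0], 'x',np.percentile(P[:,0],[.5,99.5]),'y',np.percentile(P[:,1],[.2,99.8]))
    if nm=='fins': tf=t
# yaw from fins edges: side rows
fin=(abs(q[...,2]-tf)<.003)&m
k,l,st,ce=cv2.connectedComponentsWithStats(fin.astype(np.uint8))
for deg in(-8.5,):
  cs=[]
  for i in range(1,k):
    if st[i,4]<200: continue
    P=q[l==i]; 
    pf=np.polyfit(P[:,0],P[:,1],1)
    print(i,st[i,4],'y',np.percentile(P[:,1],[1,50,99]).round(4),'mean',P.mean(0).round(4),'x',np.percentile(P[:,0],[1,99]).round(4),'slope deg',np.degrees(np.arctan(pf[0])).round(2)); cs.append(P.mean(0))
  cs=np.array(cs); print('row yaw err deg',np.degrees(np.arctan(np.polyfit(cs[:,1],cs[:,0],1)[0])), 'ymid',cs[:,1].mean())
# board ends & stops ends
b=np.zeros_like(m);b[190:210,200:430]=1
B=q[b&(q[...,2]>tf+.005)]; print('boardtop x',np.percentile(B[:,0],[1,50,99]),'y',np.percentile(B[:,1],[.1,99.9]),'z',np.median(B[:,2]))
fl=np.zeros_like(m); fl[205:275,215:415]=1
S=q[fl&(abs(q[...,2]-(tf-.030))<.003)]
for s in (S[S[:,1]<0],S[S[:,1]>0]): print('stop',len(s),np.percentile(s[:,1],[2,50,98]))
B2=q[fl&(abs(q[...,2]-(tf-.05))<.003)];print('floor x',np.percentile(B2[:,0],[1,99]),'z',np.median(B2[:,2]))
```

```text
fins 0.03697393230422067 [0.00080764 0.00118187 0.03693901] x [0.00516417 0.03916652] y [-0.06030853  0.06457367]
board 0.04502018739997174 [0.04348112 0.00147641 0.04522165] x [-0.00770814 -0.00104905] y [-0.07614492  0.08661806]
1 771 y [-0.0603 -0.0536 -0.0473] mean [ 0.0225 -0.0536  0.0369] x [0.0037 0.0407] slope deg 0.26
2 755 y [-0.0322 -0.0258 -0.0193] mean [ 0.0226 -0.0258  0.037 ] x [0.0037 0.0407] slope deg 0.42
3 759 y [-0.0043  0.0021  0.0085] mean [0.0225 0.0022 0.037 ] x [0.0037 0.0407] slope deg -0.68
4 758 y [0.0237 0.0301 0.0365] mean [0.0226 0.03   0.037 ] x [0.0035 0.0407] slope deg 0.07
5 772 y [0.0516 0.0578 0.0645] mean [0.0224 0.0579 0.037 ] x [0.0036 0.0407] slope deg 0.01
row yaw err deg -0.04262292888894389 ymid 0.0021566359687901658
boardtop x [-0.0098044  -0.00428125  0.00033547] y [-0.07883601  0.08821092] z 0.044930902668695885
stop 872 [-0.07896658 -0.0725388  -0.01195737]
stop 889 [0.01286388 0.08204997 0.08849164]
floor x [0.00198145 0.04852256] z -0.012927598346550589
```

```bash
python3 -m inch '[[[0.118,-0.313,0],-0.358,1],[[0.118,-0.313,0],-0.358,1],[[0.118,-0.313,0],-0.358,1],[[0.118,-0.313,0],-0.358,1],[[0.118,-0.313,0],-0.358,1],[[0.118,-0.313,0],-0.358,1],[[0.118,-0.313,0],-0.358,1],[[0.118,-0.313,0],-0.358,1],[[0.118,-0.313,0],-0.358,1]]'
python3 - <<'E'
from h import *
p,d,c=snap('wrist','w2')
W=cloud('w2');X,Y,Z=W[...,0],W[...,1],W[...,2]
for nm,lo,hi in (('rib',.09,.105),('spine',.042,.054)):
    m=(abs(X-.462)<.06)&(abs(Y+.154)<.065)&(Z>lo)&(Z<hi); P=(W[m][:,:2]*1000).astype(np.float32)
    print(nm,len(P),cv2.minAreaRect(P),np.median(W[m][:,2]))
s=r.state();print(s['tcp_pos'],np.array(s['tcp_rot']).round(4).tolist())
E
```

```text
time: 3.9
tcp_pos: [0.4706, -0.1546, 0.2531]
tcp_rot: [[-0.978, -0.207, 0.001], [-0.207, 0.978, 0.0], [-0.001, -0.0, -1.0]]
wrist_force: [0.4, 0.6, -0.2]
gripper_width: 0.0881
rib 2114 ((460.4722595214844, -151.24681091308594), (22.011028289794922, 59.98911666870117), 11.95948600769043) 0.09760218609680504
spine 2242 ((460.4659729003906, -151.32919311523438), (39.94248962402344, 96.08853149414062), 12.188090324401855) 0.04772702779977281
[ 0.47102336 -0.15405457  0.25305092] [[-0.978, -0.2084, 0.0009], [-0.2084, 0.978, 0.0002], [-0.0009, -0.0, -1.0]]
```

View pics/w2.png

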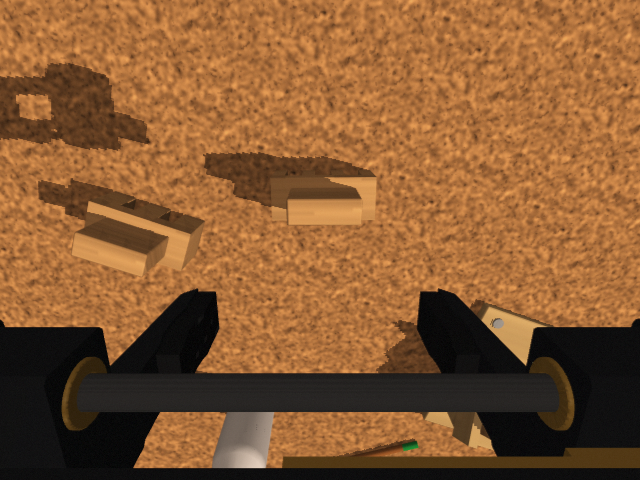

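```bash
python3 -m inch '[[[0.0097,0.0049,0.09],0,1],[[0.0097,0.0049,0.09],0,1],[[0.0097,0.0049,0.14],0,1],[[0.0097,0.0049,0.18],0,1],[[0.0097,0.0049,0.18],0,1],[[0.0097,0.0049,0.18],0,1]]' && python3 -m inch '[[[0,0,0],0,0.5],[[0,0,0],0,0.5],[[0,0,0],0,0.5],[[0,0,0],0,0.5],[[0,0,0],0,0.5]]' 6
```

```text
time: 4.55
tcp_pos: [0.4607, -0.1511, 0.073]
tcp_rot: [[-0.978, -0.21, -0.001], [-0.21, 0.978, 0.001], [0.001, 0.001, -1.0]]
wrist_force: [-0.3, -0.3, -0.0]
gripper_width: 0.088
time: 5.05
tcp_pos: [0.4611, -0.1528, 0.074]
tcp_rot: [[-0.978, -0.208, 0.002], [-0.208, 0.978, -0.001], [-0.002, -0.001, -1.0]]
wrist_force: [-0.7, 1.5, 7.1]
gripper_width: 0.0598
```

```bash
python3 -m inch '[[[0.007,0,-0.0003],0,0.5],[[0.0139,0,-0.0013],0,0.5],[[0.0209,0,-0.0013],0,0.5],[[0.0279,0,-0.0011],0,0.5],[[0.0348,0,0.0003],0,0.5],[[0.0417,0,0.0015],0,0.5],[[0.0457,0,0.0027],0,0.5],[[0.0457,0,0.0027],0,0.5]]'
python3 - <<'E'
from h import *
for n in('wrist','side'): snap(n,n+'3')
s=cv2.imread('pics/side3.png');cv2.imwrite('pics/s3c.png',cv2.resize(s[150:300,360:500],None,fx=4,fy=4,interpolation=2))
E
```

```text
time: 5.85
tcp_pos: [0.4145, -0.1619, 0.0695]
tcp_rot: [[-0.978, -0.207, -0.001], [-0.207, 0.978, 0.001], [0.001, 0.001, -1.0]]
wrist_force: [0.3, 0.5, -0.7]
gripper_width: 0.0605
```

View pics/wrist3.png

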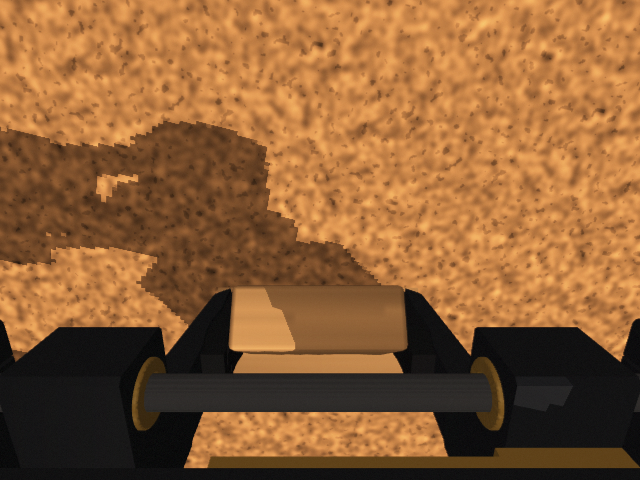

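View pics/s3c.png

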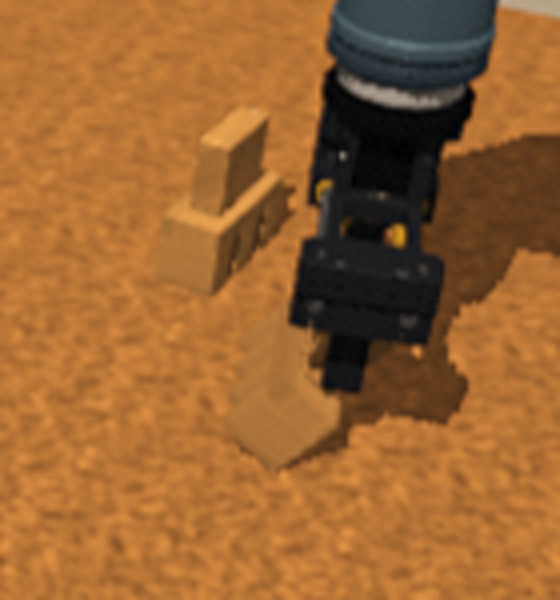

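```bash
cat > tilt.py <<'E'
from h import *
import sys
f=sys.argv[1]; s=r.state(); snap('wrist',f); W=cloud(f); R=np.array(s['tcp_rot']); q=(W-s['tcp_pos'])@R
# rib top face region in tool frame
m=np.zeros(q.shape[:2],bool); m[250:372,225:415]=1
m&=(abs(q[...,1])<.027)&(q[...,2]>-.05)&(q[...,2]<.03)&(q[...,0]>-.03)&(q[...,0]<.06)
m[:, :]&=~np.isnan(q[...,2])
P=q[m]; print(len(P))
# region growing planes by ransac
best=[]
rem=P.copy(); rng=np.random.default_rng(0)
for k in range(3):
    if len(rem)<150: break
    bi=None
    for t in range(300):
        a,b,c=rem[rng.choice(len(rem),3,False)]; n=np.cross(b-a,c-a); L=np.linalg.norm(n)
        if L<1e-6: continue
        n/=L; i=abs((rem-a)@n)<.0012
        if bi is None or i.sum()>bi.sum(): bi=i
    S=rem[bi]; c0=S.mean(0); n=np.linalg.svd(S-c0,full_matrices=False)[2][2]; n*=-np.sign(n[2])
    print('plane n',len(S),'normal(tool)',n.round(3),'tilt deg toward +x',np.degrees(np.arctan2(n[0],-n[2])).round(1),'about x deg',np.degrees(np.arctan2(n[1],-n[2])).round(1),'c',c0.round(4),'xr',np.percentile(S[:,0],[1,99]).round(4),'yr',np.percentile(S[:,1],[1,99]).round(4),'zr',np.percentile(S[:,2],[1,99]).round(4))
    rem=rem[~bi]
print(s['time'],s['tcp_pos'].round(4) if hasattr(s['tcp_pos'],'round') else s['tcp_pos'],s['wrist_force'])
E
python3 -m inch '[[[0,0,0],0,0.5],[[0,0,0],0,0.5],[[0,0,0],0,0.5],[[0,0,-0.03],0,0.5],[[0,0,-0.07],0,0.5],[[0,0,-0.1],0,0.5],[[0,0,-0.1],0,0.5]]' 45 && python3 tilt.py w4
```

```text
time: 6.65
tcp_pos: [0.4181, -0.1636, 0.1742]
tcp_rot: [[-0.978, -0.208, 0.007], [-0.208, 0.978, -0.005], [-0.006, -0.006, -1.0]]
wrist_force: [0.4, -0.4, -0.8]
gripper_width: 0.0597
13134
plane n 9550 normal(tool) [ 0.594  0.003 -0.804] tilt deg toward +x 36.5 about x deg 0.2 c [ 0.0162 -0.     -0.0207] xr [0.0076 0.0246] yr [-0.0265  0.0264] zr [-0.0266 -0.0139]
plane n 1803 normal(tool) [ 0.604  0.007 -0.797] tilt deg toward +x 37.2 about x deg 0.5 c [-0.0251 -0.0006  0.0108] xr [-0.0281 -0.0221] yr [-0.0265  0.0264] zr [0.0083 0.0135]
plane n 861 normal(tool) [-0.788 -0.002 -0.616] tilt deg toward +x -52.0 about x deg -0.2 c [-0.0038  0.0003 -0.0116] xr [-0.0239  0.0097] yr [-0.0263  0.0262] zr [-0.0272  0.0132]
6.65 [ 0.4181 -0.1636  0.1742] [ 0.38945616 -0.38203572 -0.81237251]
```

View pics/w4.png

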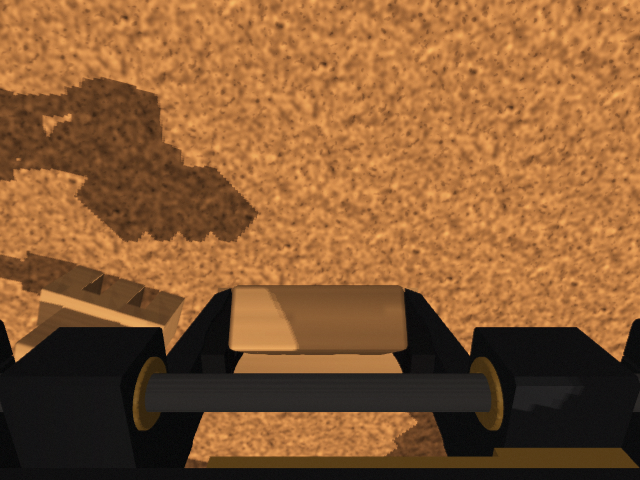

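```bash
python3 -m inch '[[[0,0,0.05],0,0.5],[[0,0,0.09],0,0.5],[[0,0,0.105],0,0.5],[[0,0,0.105],0,0.5],[[0,0,0.105],0,0.5]]' 45 && python3 -m inch '[[[0,0,0],0,0.5],[[0,0,0],0,0.5],[[-0.003,0,-0.0007],0,0.5],[[-0.006,0,-0.0015],0,0.5],[[-0.0086,0,-0.0022],0,0.5],[[-0.0086,0,-0.0022],0,0.5]]' 6 &&  python3 tilt.py w5
```

```text
time: 7.2
tcp_pos: [0.4142, -0.161, 0.0631]
tcp_rot: [[-0.978, -0.208, -0.003], [-0.208, 0.978, 0.002], [0.002, 0.003, -1.0]]
wrist_force: [-0.9, -0.6, -0.4]
gripper_width: 0.0598
time: 7.8
tcp_pos: [0.4246, -0.1603, 0.0675]
tcp_rot: [[-0.978, -0.208, 0.001], [-0.208, 0.978, -0.0], [-0.001, -0.001, -1.0]]
wrist_force: [0.2, -0.3, -1.2]
gripper_width: 0.0605
15527
plane n 10145 normal(tool) [ 0.661  0.001 -0.75 ] tilt deg toward +x 41.4 about x deg 0.1 c [ 0.0224 -0.0001 -0.0239] xr [0.0143 0.0303] yr [-0.0265  0.0265] zr [-0.0304 -0.0163]
plane n 3422 normal(tool) [-0.729 -0.003 -0.685] tilt deg toward +x -46.8 about x deg -0.3 c [-0.0026 -0.0001 -0.0118] xr [-0.0206  0.0146] yr [-0.0264  0.0264] zr [-0.0296  0.0066]
plane n 1083 normal(tool) [ 0.641  0.002 -0.767] tilt deg toward +x 39.9 about x deg 0.2 c [-0.0216 -0.0007  0.0036] xr [-0.0235 -0.0187] yr [-0.0265  0.0263] zr [0.0018 0.0064]
7.8 [ 0.4246 -0.1603  0.0675] [ 0.2010835  -0.30851073 -1.24539827]
```

```bash
python3 -m inch '[[[0,0,0],0,0.5],[[0,0,0],0,0.5],[[0,0,0.002],0,0.5],[[0,0,0.003],0,0.5],[[0,0,0.003],0,0.5],[[0,0,0.003],0,0.5]]' 30; python3 -m inch '[[[0,0,0.001],0,0.5],[[0,0,0.001],0,0.5],[[0,0,0.001],0,0.5]]' ; python3 -m inch '[[[0,0,0.001],0,0.5],[[0,0,0.001],0,0.5],[[0,0,0.001],0,0.5]]'
```

```text
time: 8.45
tcp_pos: [0.4239, -0.1602, 0.0641]
tcp_rot: [[-0.978, -0.208, -0.0], [-0.208, 0.978, 0.0], [0.0, 0.0, -1.0]]
wrist_force: [-0.1, 0.3, -1.6]
gripper_width: 0.0595
time: 8.75
tcp_pos: [0.424, -0.1602, 0.0632]
tcp_rot: [[-0.978, -0.208, -0.0], [-0.208, 0.978, 0.0], [0.0, 0.0, -1.0]]
wrist_force: [0.1, -0.3, -1.6]
gripper_width: 0.0597
time: 9.05
tcp_pos: [0.4241, -0.1603, 0.0623]
tcp_rot: [[-0.978, -0.208, 0.0], [-0.208, 0.978, -0.0], [-0.0, -0.0, -1.0]]
wrist_force: [-0.1, 0.1, 0.1]
gripper_width: 0.0597
```

```bash
python3 -m inch '[[[0,0,-0.05],0,0.5],[[-0.02,0.03,-0.09],0.0,0.5],[[-0.184,0.2737,-0.1],0.358,0.5],[[-0.184,0.2737,-0.1],0.358,0.5],[[-0.184,0.2737,-0.1],0.358,0.5],[[-0.184,0.2737,-0.1],0.358,0.5],[[-0.184,0.2737,-0.1],0.358,0.5],[[-0.184,0.2737,-0.1],0.358,0.5],[[-0.184,0.2737,-0.1],0.358,0.5],[[-0.184,0.2737,-0.1],0.358,0.5]]' 45; python3 -m inch '[[[0,0,0],0,0.5],[[0,0,0],0,0.5]]'; python3 tilt.py w6
```

```text
time: 10.05
tcp_pos: [0.5471, 0.1474, 0.1619]
tcp_rot: [[-0.989, 0.145, -0.0], [0.145, 0.989, -0.0], [0.0, -0.0, -1.0]]
wrist_force: [-0.2, -0.9, -0.9]
gripper_width: 0.0599
time: 10.25
tcp_pos: [0.5465, 0.1442, 0.1618]
tcp_rot: [[-0.989, 0.15, -0.001], [0.15, 0.989, -0.0], [0.001, -0.001, -1.0]]
wrist_force: [-0.5, -0.2, -0.3]
gripper_width: 0.0595
15514
plane n 9986 normal(tool) [ 0.666  0.002 -0.746] tilt deg toward +x 41.7 about x deg 0.2 c [ 0.0227 -0.0001 -0.0239] xr [0.0148 0.0305] yr [-0.0265  0.0265] zr [-0.0305 -0.0164]
plane n 3554 normal(tool) [-0.73   0.003 -0.683] tilt deg toward +x -46.9 about x deg 0.2 c [-0.0021 -0.0001 -0.012 ] xr [-0.0202  0.0148] yr [-0.0265  0.0264] zr [-0.0297  0.0068]
plane n 1106 normal(tool) [ 0.656  0.005 -0.755] tilt deg toward +x 41.0 about x deg 0.4 c [-0.0214  0.0007  0.0036] xr [-0.0232 -0.0196] yr [-0.0264  0.0264] zr [0.0018 0.0053]
10.25 [0.5465 0.1442 0.1618] [-0.48833894 -0.15011533 -0.25358856]
```

```bash
python3 -m inch '[[[0,0,0.03],0,0.5],[[0,0,0.052],0,0.5],[[-0.01,0,0.052],0,0.5],[[-0.015,0,0.052],0,0.5],[[-0.02,0,0.052],0,0.5],[[-0.025,0,0.052],0,0.5],[[-0.025,0,0.052],0,0.5]]' 15; python3 tilt.py w7
```

```text
time: 11.0
tcp_pos: [0.5724, 0.1417, 0.1111]
tcp_rot: [[-0.989, 0.149, -0.0], [0.149, 0.989, -0.0], [0.0, -0.0, -1.0]]
wrist_force: [-1.8, -1.6, -2.2]
gripper_width: 0.0598
14334
plane n 10688 normal(tool) [ 0.548 -0.001 -0.837] tilt deg toward +x 33.2 about x deg -0.1 c [ 0.0187 -0.     -0.0268] xr [0.0098 0.0273] yr [-0.0264  0.0265] zr [-0.0323 -0.0203]
plane n 2353 normal(tool) [ 0.538  0.001 -0.843] tilt deg toward +x 32.5 about x deg 0.1 c [-0.0141  0.      0.0114] xr [-0.0248  0.0088] yr [-0.0265  0.0265] zr [0.0043 0.0264]
plane n 757 normal(tool) [ 0.381  0.004 -0.925] tilt deg toward +x 22.4 about x deg 0.3 c [ 0.0156  0.0007 -0.0284] xr [0.0081 0.0273] yr [-0.0265  0.0263] zr [-0.0316 -0.0229]
11.0 [0.5724 0.1417 0.1111] [-1.82297185 -1.55582589 -2.16042081]
```

View pics/w7.png

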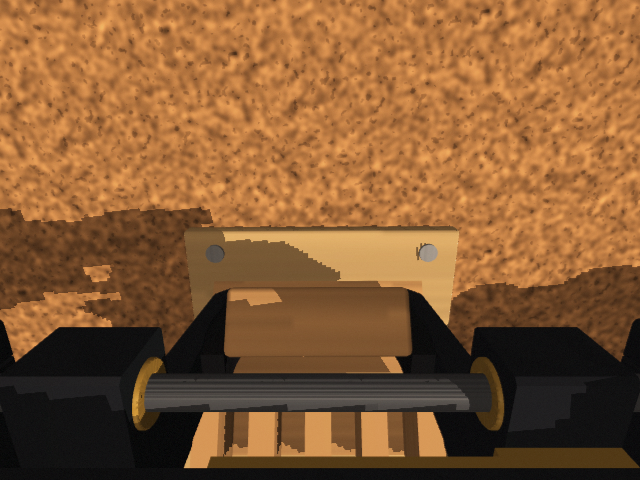

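```bash
python3 -m inch '[[[-0.004,0,0],0,0.5],[[-0.004,0,0],0,0.5],[[-0.004,0,0],0,0.5],[[0.01,0,0],0,0.5],[[0.01,0,0],0,0.5],[[0.01,0,0],0,0.5]]' 15; python3 tilt.py w8;  python3 -m inch '[[[0,0,-0.03],0,0.5],[[0,0,-0.08],0,0.5],[[0,0,-0.08],0,0.5],[[0,0,-0.08],0,0.5]]' 45; python3 tilt.py w9
```

```text
time: 11.65
tcp_pos: [0.5632, 0.1436, 0.1111]
tcp_rot: [[-0.989, 0.148, 0.003], [0.148, 0.989, 0.0], [-0.003, 0.001, -1.0]]
wrist_force: [-0.0, 0.5, -1.5]
gripper_width: 0.0603
14467
plane n 10767 normal(tool) [ 0.506 -0.    -0.863] tilt deg toward +x 30.4 about x deg -0.0 c [ 0.0177  0.0001 -0.0274] xr [0.0085 0.0267] yr [-0.0265  0.0265] zr [-0.0327 -0.0215]
plane n 2494 normal(tool) [ 0.508  0.001 -0.861] tilt deg toward +x 30.5 about x deg 0.0 c [-0.0075 -0.0002  0.0156] xr [-0.0249  0.0099] yr [-0.0265  0.0264] zr [0.0051 0.0263]
plane n 591 normal(tool) [ 0.643  0.017 -0.765] tilt deg toward +x 40.1 about x deg 1.2 c [ 0.0191 -0.0003 -0.0268] xr [0.0105 0.0267] yr [-0.0263  0.0267] zr [-0.0332 -0.0196]
11.65 [0.5632 0.1436 0.1111] [-0.02305708  0.49799558 -1.51510414]
time: 12.1
tcp_pos: [0.5638, 0.1435, 0.1922]
tcp_rot: [[-0.989, 0.148, 0.005], [0.148, 0.989, 0.0], [-0.005, 0.001, -1.0]]
wrist_force: [0.1, 0.6, -2.6]
gripper_width: 0.0597
14455
plane n 10660 normal(tool) [ 0.513  0.001 -0.858] tilt deg toward +x 30.9 about x deg 0.1 c [ 0.0177 -0.0001 -0.0274] xr [0.0086 0.0266] yr [-0.0264  0.0264] zr [-0.0327 -0.0211]
plane n 2482 normal(tool) [ 0.508 -0.005 -0.861] tilt deg toward +x 30.5 about x deg -0.3 c [-0.0074 -0.0002  0.0157] xr [-0.025   0.0099] yr [-0.0265  0.0264] zr [0.005  0.0263]
plane n 763 normal(tool) [ 0.362  0.    -0.932] tilt deg toward +x 21.2 about x deg 0.0 c [ 0.018   0.001  -0.0277] xr [0.0072 0.0268] yr [-0.0265  0.0266] zr [-0.0318 -0.0233]
12.1 [0.5638 0.1435 0.1922] [ 0.13444663  0.57834964 -2.56427977]
```

```bash
python3 -m inch '[[[-0.02,0,0],0,0.5],[[-0.0392,0,0],0,0.5],[[-0.0392,0,0.0224],0,0.5],[[-0.0392,0,0.0224],0,0.5],[[-0.0392,0,0.0224],0,0.5],[[-0.0392,0,0.0224],0,0.5]]' 45; python3 tilt.py w10
python3 - <<'E'
from h import *
snap('side','s10');s=cv2.imread('pics/s10.png');cv2.imwrite('pics/s10c.png',cv2.resize(s[180:340,200:380],None,fx=4,fy=3.6,interpolation=2))
E
```

```text
time: 12.75
tcp_pos: [0.6004, 0.1378, 0.1677]
tcp_rot: [[-0.989, 0.148, -0.001], [0.148, 0.989, -0.0], [0.001, -0.0, -1.0]]
wrist_force: [0.2, -0.4, -1.7]
gripper_width: 0.0596
14462
plane n 10758 normal(tool) [ 0.51  -0.003 -0.86 ] tilt deg toward +x 30.7 about x deg -0.2 c [ 0.0177 -0.     -0.0274] xr [0.0086 0.0266] yr [-0.0264  0.0264] zr [-0.0327 -0.0214]
plane n 2473 normal(tool) [ 0.511  0.002 -0.86 ] tilt deg toward +x 30.7 about x deg 0.1 c [-0.0074 -0.0001  0.0157] xr [-0.0249  0.0098] yr [-0.0265  0.0265] zr [0.005  0.0264]
plane n 600 normal(tool) [ 0.518  0.069 -0.852] tilt deg toward +x 31.3 about x deg 4.6 c [ 0.0174  0.0013 -0.0273] xr [0.0076 0.0266] yr [-0.0266  0.0267] zr [-0.033  -0.0197]
12.75 [0.6004 0.1378 0.1677] [ 0.22743087 -0.35587294 -1.69717056]
```

View pics/s10c.png

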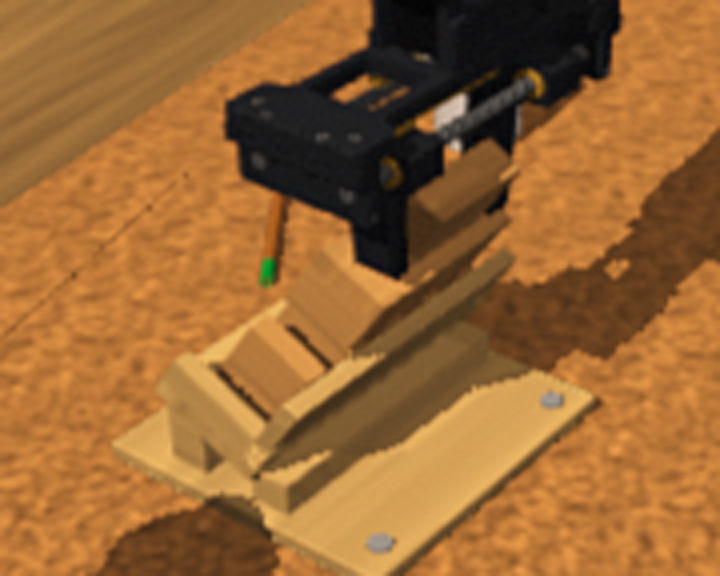

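View pics/w10.png

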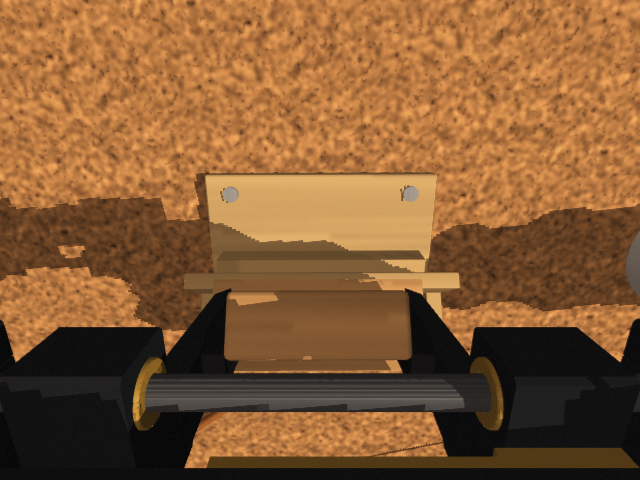

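```bash
cat > seat.py <<'E'
from h import *
import sys
psi=np.radians(-8.54);Rz=np.array([[np.cos(psi),-np.sin(psi),0],[np.sin(psi),np.cos(psi),0],[0,0,1]])
Rs=Rz@np.array([[np.cos(np.pi/6),0,-.5],[0,1,0],[.5,0,np.cos(np.pi/6)]]); o=np.array([.6661,.1309,.0549])
def main(f):
    q=(cloud(f)-o)@Rs
    m=np.zeros(q.shape[:2],bool); m[200:330,170:480]=1
    B=q[m&(abs(q[...,2]-.058)<.004)&(abs(q[...,0]+.027)<.012)]
    print('board n',len(B),'x',np.percentile(B[:,0],[1,50,99]).round(4),'y',np.percentile(B[:,1],[.2,99.8]).round(4),'z',np.median(B[:,2]).round(4))
    m[:]=0; m[240:372,215:420]=1
    T=q[m&(abs(q[...,1])<.05)&(q[...,2]>.09)&(abs(q[...,0])<.02)]
    zt=np.percentile(T[:,2],80); T=T[abs(T[:,2]-np.median(T[T[:,2]>zt-.004][:,2]))<.0035]
    A=np.c_[T[:,:2],np.ones(len(T))]; co=np.linalg.lstsq(A,T[:,2],rcond=None)[0]
    xr=np.percentile(T[:,0],[.5,99.5]);yr=np.percentile(T[:,1],[.2,99.8])
    print('rib top n',len(T),'x',xr.round(4),'mid',xr.mean().round(4),'y',yr.round(4),'mid',yr.mean().round(4),'z',np.median(T[:,2]).round(4),'-> centre z',(np.median(T[:,2])-.049).round(4),'tilt slopes rad',co[:2].round(3))
main(sys.argv[1])
E
python3 seat.py w10
```

```text
board n 2528 x [-0.0321 -0.0293 -0.0221] y [-0.0835  0.0834] z 0.0578
rib top n 13124 x [-0.0134  0.0093] mid -0.0021 y [-0.0343  0.0298] mid -0.0022 z 0.1633 -> centre z 0.1143 tilt slopes rad [-0.005 -0.   ]
```

```bash
python3 -m inch '[[[-0.0022,0,-0.0012],0,0.5],[[-0.0022,0,-0.0012],0,0.5],[[-0.0052,0,0.004],0,0.5],[[-0.0082,0,0.0092],0,0.5],[[-0.0102,0,0.0126],0,0.5],[[-0.0117,0,0.0152],0,0.5],[[-0.0132,0,0.0178],0,0.5],[[-0.0132,0,0.0178],0,0.5]]' 45; python3 tilt.py w11|tail -1; python3 seat.py w11
```

```text
time: 13.65
tcp_pos: [0.6137, 0.1357, 0.1494]
tcp_rot: [[-0.989, 0.148, -0.001], [0.148, 0.989, -0.0], [0.001, -0.0, -1.0]]
wrist_force: [0.1, -0.3, -1.1]
gripper_width: 0.0594
13.65 [0.6137 0.1357 0.1494] [ 0.10426047 -0.27831302 -1.12338547]
board n 5058 x [-0.0319 -0.0273 -0.0222] y [-0.0834  0.0833] z 0.0579
rib top n 13136 x [-0.011   0.0116] mid 0.0003 y [-0.0343  0.0297] mid -0.0023 z 0.1407 -> centre z 0.0917 tilt slopes rad [-0.005  0.   ]
```

```bash
python3 -m inch '[[[-0.003,0,0.0052],0,0.5],[[-0.006,0,0.0104],0,0.5],[[-0.008,0,0.0139],0,0.5],[[-0.0095,0,0.0164],0,0.5],[[-0.011,0,0.019],0,0.5],[[-0.012,0,0.0208],0,0.5],[[-0.0125,0,0.0217],0,0.5],[[-0.0125,0,0.0217],0,0.5]]' 45; python3 tilt.py w12|tail -1; python3 seat.py w12
```

```text
time: 14.5
tcp_pos: [0.6261, 0.1339, 0.1282]
tcp_rot: [[-0.989, 0.148, -0.0], [0.148, 0.989, 0.0], [0.0, -0.0, -1.0]]
wrist_force: [-0.5, 0.1, 0.1]
gripper_width: 0.0596
14.5 [0.6261 0.1339 0.1282] [-0.54310359  0.11192065  0.0500121 ]
board n 6471 x [-0.0319 -0.0268 -0.0219] y [-0.0738  0.0763] z 0.0578
rib top n 13129 x [-0.0107  0.0121] mid 0.0007 y [-0.0344  0.0299] mid -0.0023 z 0.116 -> centre z 0.067 tilt slopes rad [-0.005  0.   ]
```

```bash
python3 -m inch '[[[-0.0006,0,0.0011],0,0.5],[[-0.001,0,0.0017],0,0.5],[[-0.0013,0,0.0022],0,0.5],[[-0.0013,0,0.0022],0,0.5],[[-0.0013,0,0.0022],0,0.5]]' 45; python3 tilt.py w13|tail -1; python3 seat.py w13
```

```text
time: 15.05
tcp_pos: [0.6274, 0.1337, 0.1265]
tcp_rot: [[-0.989, 0.148, -0.0], [0.148, 0.989, -0.0], [0.0, -0.0, -1.0]]
wrist_force: [-2.2, 0.3, 3.2]
gripper_width: 0.0593
15.05 [0.6274 0.1337 0.1265] [-2.23105162  0.27642393  3.23626089]
board n 6549 x [-0.0318 -0.0268 -0.0219] y [-0.0731  0.0754] z 0.0578
rib top n 13144 x [-0.0102  0.012 ] mid 0.0009 y [-0.0344  0.0298] mid -0.0023 z 0.1139 -> centre z 0.0649 tilt slopes rad [-0.008  0.001]
```

```bash
python3 -m inch '[[[0,0,0],0,0.7],[[0,0,0],0,0.75],[[0,0,0],0,0.85],[[0,0,0],0,0.95],[[0,0,0],0,1],[[0,0,0],0,1],[[0,0,0],0,1]]' 10; python3 seat.py w13 >/dev/null; python3 tilt.py w14|tail -1; python3 seat.py w14
```

```text
time: 15.8
tcp_pos: [0.6274, 0.1337, 0.126]
tcp_rot: [[-0.989, 0.148, 0.0], [0.148, 0.989, -0.0], [-0.0, -0.0, -1.0]]
wrist_force: [-0.7, -0.8, -0.4]
gripper_width: 0.0881
15.8 [0.6274 0.1337 0.126 ] [-0.66544602 -0.79479297 -0.41021019]
board n 6552 x [-0.0319 -0.0268 -0.0219] y [-0.0729  0.0749] z 0.0578
rib top n 12986 x [-0.01    0.0116] mid 0.0008 y [-0.032   0.0274] mid -0.0023 z 0.1138 -> centre z 0.0648 tilt slopes rad [0.002 0.002]
```

View pics/w14.png

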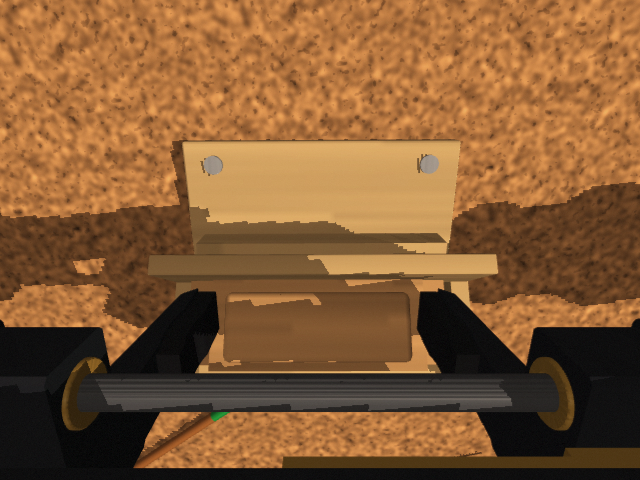

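Released and stable: the wrist picture shows the rib at about (318, 327), with both jaws clear of its ends. I'll retract straight up.

```bash
python3 -m inch '[[[0,0,-0.02],0,1],[[0,0,-0.05],0,1],[[0,0,-0.09],0,1],[[0,0,-0.12],0,1],[[0,0,-0.12],0,1],[[0,0,-0.12],0,1],[[0,0,-0.12],0,1]]'
python3 - <<'E'
from h import *
from seat import Rs,o
snap('wrist','w15');snap('side','s15')
q=(cloud('w15')-o)@Rs
T=q[(abs(q[...,2]-.114)<.004)&(abs(q[...,0])<.03)&(abs(q[...,1])<.05)]
A=np.c_[T[:,:2],np.ones(len(T))]; print(len(T),np.percentile(T[:,0],[.5,99.5]),np.percentile(T[:,1],[.5,99.5]),np.median(T[:,2])-.049,np.linalg.lstsq(A,T[:,2],rcond=None)[0])
P=(T[:,:2]*1000).astype(np.float32);print(cv2.minAreaRect(P))
W=cloud('side3' if 0 else 's15')
snap('top','t15');W=cloud('top0');V=cloud('t15')
for nm,c,h in(('comb3',(.534,-.32),.098),):
  for Q in (W,V):
    m=(abs(Q[...,0]-c[0])<.08)&(abs(Q[...,1]-c[1])<.08)&(abs(Q[...,2]-h)<.008);print(nm,Q[m].mean(0))
s=cv2.imread('pics/s15.png');cv2.imwrite('pics/s15c.png',cv2.resize(s[180:340,200:380],None,fx=4,fy=3.6,interpolation=2))
E
```

```text
time: 16.55
tcp_pos: [0.6266, 0.1337, 0.2443]
tcp_rot: [[-0.989, 0.148, -0.003], [0.148, 0.989, -0.0], [0.003, -0.0, -1.0]]
wrist_force: [-0.8, 0.4, -0.2]
gripper_width: 0.0883Traceback (most recent call last):
  File "<stdin>", line 2, in <module>
  File "seat.py", line 16, in <module>
    main(sys.argv[1])
         ~~~~~~~~^^^
IndexError: list index out of range
```

```bash
sed -i 's/^main(sys.argv\[1\])/if len(sys.argv)>1: main(sys.argv[1])/' seat.py
python3 - <<'E'
from h import *
from seat import Rs,o
snap('wrist','w15');snap('side','s15')
q=(cloud('w15')-o)@Rs
T=q[(abs(q[...,2]-.114)<.004)&(abs(q[...,0])<.03)&(abs(q[...,1])<.05)]
A=np.c_[T[:,:2],np.ones(len(T))]; print(len(T),np.percentile(T[:,0],[.5,99.5]),np.percentile(T[:,1],[.5,99.5]),np.median(T[:,2])-.049,np.linalg.lstsq(A,T[:,2],rcond=None)[0])
print(cv2.minAreaRect((T[:,:2]*1000).astype(np.float32)))
snap('top','t15')
for Q in (cloud('top0'),cloud('t15')):
    m=(abs(Q[...,0]-.534)<.08)&(abs(Q[...,1]+.32)<.08)&(abs(Q[...,2]-.098)<.008);print('comb3',Q[m].mean(0))
s=cv2.imread('pics/s15.png');cv2.imwrite('pics/s15c.png',cv2.resize(s[180:340,200:380],None,fx=4,fy=3.6,interpolation=2))
E
```

```text
3337 [-0.00974173  0.01197832] [-0.03184474  0.02706096] 0.06478669449028657 [-0.01528833  0.00210697  0.11377522]
((1.0476818084716797, -2.415719985961914), (59.938995361328125, 22.20962142944336), 89.96512603759766)
comb3 [ 0.5343053  -0.31826092  0.09783576]
comb3 [ 0.53432035 -0.31781418  0.09834829]
```

View pics/s15c.png

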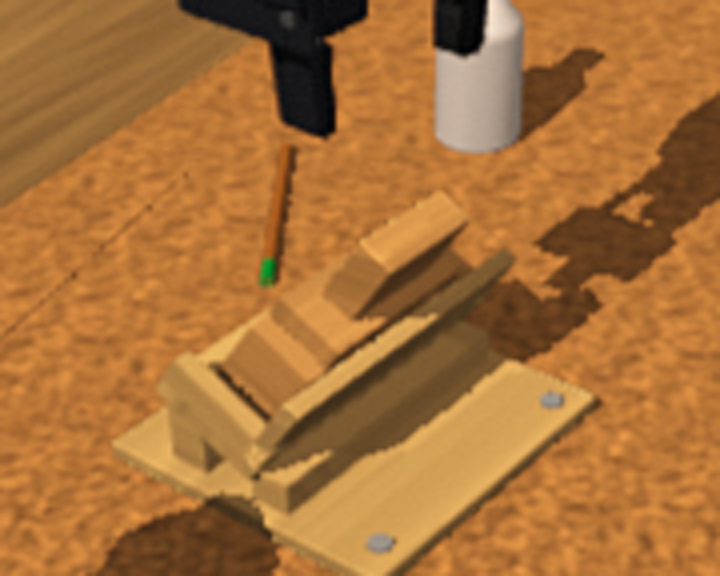

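The block sits fully home in the cradle: the side crop shows its spine on the fin tips, with the rib top at about (410, 230), and the gripper is clear. I'm handing the job in.

```bash
python3 -c "
from bench import r
print(r.state()['dq']);print(r.close_job())"
```

```text
[-7.83150218e-05 -3.36869871e-03 -7.66488911e-03  1.73499160e-04
  1.64422665e-03  2.04351584e-04]
the job is handed in; nothing more can be done
None
```

The four-fin block is fully home in the cradle and released, and I handed the job in at about 17 s of the 58 s. No verdict was reported.

**How it was done:** The moves cannot tilt the tool, so I pinched the rib along its 60 mm length instead of across its 22 mm. That let the block turn about the pinch line.
1. I tipped the block on the bench with a light grip, then lifted it. It had leaned too far, to 36.5° against the 30° slope. My first try at correcting this on the bench made it worse (about 42°).
2. I turned it back to about 30.7° by pushing its fins against the front of the cradle's backboard.
3. I found the gaps with the wrist camera rather than by feel. The five-fin block's middle was at about y = -2.5 mm. The fins went in almost without force, and at home the block pressed back with about 4 N.

**Last checks, from the wrist camera after letting go and backing off:**

| Measure (seat frame) | Measured | Required |
|---|---|---|
| Centre height (z) | 64.8 mm | 61 to 68 mm |
| Across the row (x) | +1.0 mm | within 8 mm |
| Along the row (y) | -2.4 mm | within 14 mm |
| Upright axis | about 0.015 rad off | below 0.06 rad |
| Long axis | within about 0.001 rad | below 0.08 rad |

- **Upright axis:** the reading with the fingers open but still around the rib was 0.002 rad, a small disagreement well inside the limit.
- **Three-fin block:** it shifted by less than 1 mm between the first and last pictures from the top camera.
- **Glue bottle and tower:** the arm's path kept clear of both, and the bottle stands upright in the last side picture. I did not measure either again at the end.

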